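# Slide the loaded tube rack through the crowded bench into the rack reader

## Robot

A 6-joint arm with a two-finger parallel gripper is mounted at the origin on a cart in front of the work surface, level with it; the furniture and walls round the work are solid. World frame = base frame: x ahead of the robot, y to its left, z up, the work surface at z = 0. Lengths are in m, angles in rad, forces in N, time in s.
With the tool pointing down it reaches from about 0.25 to 0.725 m from the base axis. Payload 9.7 kg.
Tool frame: the origin (TCP) lies on the centre line of the jaws, within the pads' length; the fingertips stand 25 mm ahead of it and the grasp point (between the pads) lies 6 mm ahead of it (arm.finger_overhang is the distance from the TCP to the fingertips, in m); z points along the fingers, y is the direction in which the jaws open and shut (so a half turn about z gives the same grasp; the last joint's range is limited). The gripper opens to 85 mm and grips with 20 to 120 N. Pads are 22 mm wide; open, the fingers measure 114 mm over their backs; the gripper's body (76 mm by 85 mm) begins 54 mm behind the grasp point. The pads swing forward as they close: fully open they stand 13 mm farther back than shut.
Start: joints at [-1.127, 0.087, 0.176, 1.66, 0, 1.571], TCP at [0.236, -0.497, 0.256] pointing down, gripper open.
Joint ranges: [-3.13, 3.13], [-0.85, 1.81], [-1.15, 1.24], [-2.2, 2.28], [-1.44, 1.52], [-3.14, 3.14]. Speed limits (rad/s): [2.22, 2.22, 2.57, 3.14, 3.14, 3.14].

## Interface

Orientations are given as a rotation vector (axis times angle).
In Python, from cell import arm gives the robot as it stands. The module is installed in compiled form; this text tells all that it offers.
- The arm moves only by the tool apply_moves, never from a script. Its argument "motion" is a list of rows, each a list of 5 numbers: the shift along the tool's x, y, z in m, then the turn about the tool's z in rad, then the gripper's target within -1 to 1 (shut at 1, half-way at 0, fully open at -1). A call has 1 to 10 rows; each row is the pose to reach, as a shift and turn from the pose commanded when the call began, along the tool's axes at that moment; what a row does not reach only later rows make up. A row lasts 1/8 s, in which the tool goes at most 62.5 mm and 10.7 degrees, less where a joint would pass 70% of its speed; a pose out of reach is approached as far as the arm can. A call with a gripper value outside its range is refused whole. The fingers move at their own pace and stop on an object; the grip force is fixed at half the most. Time passes only in rows, so rows that repeat a pose let the fingers close. It gives the time, the measured TCP pose, the force and the opening at its end, in the units of the state.
- arm.get_obs(): the state, without advancing time (a new reading comes with each control period).
- arm.read_camera(name): name is "scene" or "top" or "wrist"; returns the picture (400x640x3 uint8, red, green, blue); there is no depth.
- arm.get_calibration(name): a dict with "K" (3x3 intrinsics, pixels), "k1" (the pictures are not rectified: a ray, as slopes to the right and down, at radius r is drawn at 1 + k1 r^2 times it, then the intrinsics apply), "cam_to_world" (4x4, takes a point from camera to world coordinates); the wrist camera has in their place "mount" (4x4, takes a point from camera to tool coordinates, whose origin is the TCP and whose axes are the flange's). Camera axes: x right, y down, z forward; pixel columns grow to the right and rows downward; lengths in m; the calibration is good to about 2 mm. A picture is of the moment at which its call begins: read the wrist's pose just before it. get_calibration takes no time and is no camera call.
- arm.finish_job(): hands the job in, once; it reports no verdict.
The state is a dict: "time": time; "joint_pos": joint angles; "joint_velocities": joint speeds; "joint_torque": joint torques, N m; "tcp_pos": TCP position; "orientation": TCP orientation; "ft_force": force on the tool from outside, world axes, zero at the start; "torque": the same for the moment, N m; "finger_gap": finger opening in m.
Only numpy, scipy, OpenCV 4.12 (cv2) and the standard library are available. Lean on these libraries where they do the work, as an engineer would, in place of code of your own. Each camera call takes 0.05 s, during which the arm holds its last target. There are 200 camera calls.

## Task

Slide the loaded tube rack along the bench, always flat on the bench top and never lifted or tipped, round the things standing about and lengthwise into the mouth of the grey rack reader, either end first, without the rack or the robot touching the tin, the steel bowl, the spirit lamp or the white pots, and without disturbing the roll of tape. The reader's stall is too narrow for fingers beside the rack, so let go of it at the mouth and push its outer end until the rack is fully home, that end flush with the mouth; then let go.

Things in the scene. Friction and masses are not known exactly. Their poses are not given: they have to be found in the camera images.
- rack: Brown test-tube rack with six capped tubes fast in it, loose, under 0.8 kg in all. 56 (x) x 167 (y, long axis) x 72 mm, cap tops at about 83. Origin: centre of underside, z up. Solid end plates at y = +-80 to 83 mm. Long sides open but for the base and the top shelf, whose edges (x = +-28, 58 to 62 mm high) can be pinched across the 56 mm anywhere along the rack. Slides easily; both ends are alike.
- reader: Rack reader fixed to the bench: grey sheet-metal stall with a white reading head over its rear half (84 to 114 mm up, y = 1 to 92). Origin: on the bench, where the rack's origin lies when fully home. Its +y is the way in; back stop at y = +84.5 mm. Side walls 80 mm high, inner faces at x = +-34, outer at +-40 (+-44 at the mouth's posts). Flanges 3 to 7 mm high reach x = +-59 from y = -70 to +80.
- reader_mouth (a point): Middle of the reader's mouth at bench height (83.5 mm before the reader's origin, axes as the reader's). Clear width 68 mm for the 56 mm rack, rounded posts at both sides; no floor or sill, the rack stays on the bench and may rub along the walls. Open above for the first 84 mm. At home the rack's outer end is flush with this point.
- tin: Round green instrument tin, 107 mm diameter, 96 mm high, fixed to the bench. Origin: centre of its underside. Must not be touched. With the bowl it forms the first gap, in front of the rack's start.
- bowl: Shallow round steel bowl, 148 mm diameter at the rim, 31 mm high, fixed to the bench. Origin: centre of its underside. Must not be touched.
- lamp: Glass spirit lamp, 68 mm diameter, 96 mm high, fixed to the bench. Origin: centre of its underside. Must not be touched. With the white pot it forms the second gap, in front of the reader's mouth.
- pot: Round white specimen pot with a blue lid, 57 mm diameter, 60 mm high, fixed to the bench. Origin: centre of its underside. Must not be touched.
- sample_pot: Round white specimen pot with a red lid, 57 mm diameter, 60 mm high, standing loose beyond the rack's start. Origin: centre of its underside. Must not be touched.
- tape: Roll of adhesive tape lying flat, 96 mm diameter, 25 mm high, loose, beyond the way. Origin: centre of its underside. Must stay where it is.
There are look-alikes about, which are no part of the job. Leave any pink look-alike of the reader alone.

How it is judged:
At the end, for the whole second after the job is handed in: The rack stands flat and at rest in the reader's stall, long axis along it, its origin within 6 mm of the home point along the stall and between its walls, and nothing holds it (y of rack in the frame of reader between -0.006 and 0.006 m and x of rack in the frame of reader between -0.009 and 0.009 m and angle between the y axis of rack and the y axis of reader, either way round below 0.12 rad and angle between rack's own z axis and vertical below 0.05 rad and height (world z) of rack below 0.006 m and linear speed of rack below 0.01 m/s); the robot touches nothing.
It fails at once if the rack is lifted more than 10 mm off the bench or tipped more than 12 degrees (height (world z) of rack above 0.01 m or angle between rack's own z axis and vertical above 0.21 rad).
It fails at once if the rack or the robot touches the tin or the steel bowl (contact force between any of rack, the fingers, the arm and tin above 0.5 N or contact force between any of rack, the fingers, the arm and bowl above 0.5 N).
It fails at once if the rack or the robot touches the spirit lamp or the white pot with the blue lid (contact force between any of rack, the fingers, the arm and lamp above 0.5 N or contact force between any of rack, the fingers, the arm and pot above 0.5 N).
It fails at once if the rack or the robot touches the white pot with the red lid (contact force between any of rack, the fingers, the arm and sample_pot above 0.5 N).
It fails at once if the roll of tape is shifted by more than 10 mm (distance of tape from where it was at the start of the episode above 0.01 m).
It also fails if it takes over 53 s, if anything falls off the work surface, if the arm or the gripper's body presses on something with over 40 N, if the wrist force passes 120 N, or if a joint passes its speed limit or range.

## Working session

There is one attempt and no reset: what is moved stays moved. The work goes in short steps, Python scripts to look and compute and a tool call to move; the robot and the scene stay as the last step left them, time stands still between calls to the robot, and variables do not carry over. Pictures are saved under pics/ and viewed, about 8 in all and at most 12, crops included, and the job is handed in when it is done.

Besides the shell and the picture viewer there is one more tool, called as a command line: name --pt "numbers of a row" for each row, then --argument value for the rest. apply_moves: Moves the arm, as the interface text tells. Its arguments: {"type":"object","properties":{"motion":{"type":"array","items":{"type":"array","items":{"type":"number"}}}},"required":["motion"]}

```bash
mkdir -p pics; cat > h.py <<'E'
import numpy as np, cv2
from cell import arm
from scipy.spatial.transform import Rotation as R
def snap(n,f):
    im=arm.read_camera(n); cv2.imwrite('pics/'+f,im[:,:,::-1]); return im
def cam(n,obs=None):
    c=arm.get_calibration(n); K=np.array(c['K'])
    if n=='wrist':
        T=np.eye(4);T[:3,:3]=R.from_rotvec(obs['orientation']).as_matrix();T[:3,3]=obs['tcp_pos'];T=T@np.array(c['mount'])
    else: T=np.array(c['cam_to_world'])
    return K,c['k1'],T
def toworld(C,px,z):
    K,k1,T=C; px=np.atleast_2d(np.array(px,float))
    s=cv2.undistortPoints(px[:,None],K,np.array([k1,0,0,0,0.]))[:,0]
    d=np.c_[s,np.ones(len(s))]@T[:3,:3].T; o=T[:3,3]
    return o+d*((z-o[2])/d[:,2])[:,None]
def topix(C,P):
    K,k1,T=C; Ti=np.linalg.inv(T)
    return cv2.projectPoints(np.atleast_2d(np.array(P,float)),cv2.Rodrigues(Ti[:3,:3])[0],Ti[:3,3],K,np.array([k1,0,0,0,0.]))[0][:,0]
E
python3 - <<'E'
from h import *
o=arm.get_obs(); print(o, arm.finger_overhang)
for n in('scene','top'): snap(n,n+'0.png'); c=cam(n); print(n,c[0].tolist(),c[1],np.round(c[2],3).tolist())
print(arm.get_calibration('wrist'))
E
```

```text
{'time': 0.0, 'joint_pos': array([-1.12700568e+00,  8.74355814e-02,  1.75123557e-01,  1.65978125e+00,
       -2.58817965e-05,  1.57081374e+00]), 'joint_velocities': array([-0.00050963,  0.00158093,  0.00034873,  0.00045106, -0.00047597,
       -0.00056477]), 'joint_torque': array([ 2.68408839e-04, -5.20385349e+01,  4.64804327e+01,  1.62351859e-02,
       -1.19251783e-05,  4.39560324e-06]), 'tcp_pos': array([ 0.23606182, -0.49654929,  0.25559108]), 'orientation': array([-3.06334474e+00, -6.91094342e-01,  4.87833306e-04]), 'ft_force': array([ 0.38884697,  0.43787122, -0.35010022]), 'torque': array([-0.04862798, -0.03440398, -0.05392607]), 'finger_gap': 0.08555186419430436} 0.025
scene [[446.0102741469028, 0.0, 317.257662801036], [0.0, 446.0102741469028, 204.2951726200783], [0.0, 0.0, 1.0]] 0.03172503516594824 [[-0.833, -0.34, 0.437, -0.105], [-0.553, 0.478, -0.683, 1.166], [0.024, -0.81, -0.586, 0.984], [0.0, 0.0, 0.0, 1.0]]
top [[371.2104847689924, 0.0, 316.8979585758165], [0.0, 371.2104847689924, 197.79523055334], [0.0, 0.0, 1.0]] 0.007756733175303154 [[0.01, -0.991, 0.131, 0.388], [-1.0, -0.009, 0.009, 0.044], [-0.008, -0.131, -0.991, 1.374], [0.0, 0.0, 0.0, 1.0]]
{'K': array([[311.85683474,   0.        , 313.05062983],
       [  0.        , 311.85683474, 196.63127398],
       [  0.        ,   0.        ,   1.        ]]), 'k1': -0.06150436784089614, 'mount': array([[ 5.02285261e-04, -9.50085424e-01, -3.11989478e-01,
         7.97944689e-02],
       [ 9.99999614e-01,  2.52112253e-04,  8.42197923e-04,
        -6.53693484e-04],
       [-7.21503601e-04, -3.11989780e-01,  9.50085184e-01,
        -1.16779090e-01],
       [ 0.00000000e+00,  0.00000000e+00,  0.00000000e+00,
         1.00000000e+00]])}
```

View pics/top0.png

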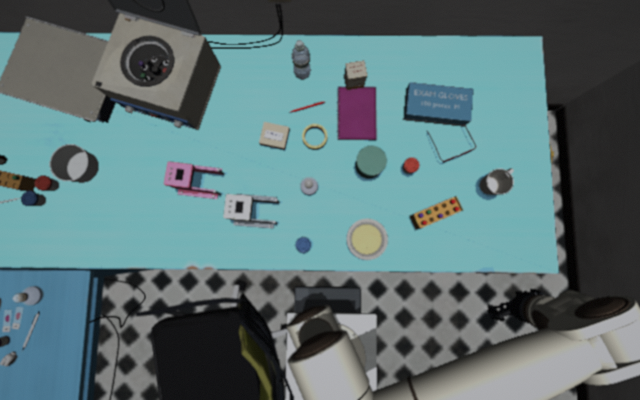

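View pics/scene0.png

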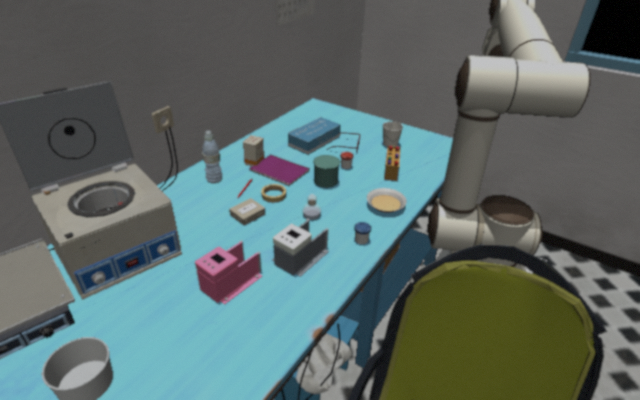

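The top picture shows the following:
- rack with capped tubes at (437,212)
- grey reader at (250,208), with its mouth facing right
- pink look-alike reader at (190,178), to be left alone
- tin (371,161) and bowl (367,239)
- lamp (309,186) and blue pot (303,244)
- red pot (411,165) and tape (315,136)

Next I check the choice in one close crop.

```bash
python3 - <<'E'
from h import *
im=cv2.imread('pics/top0.png'); c=im[130:270,215:475]
cv2.imwrite('pics/crop1.png',cv2.resize(c,None,fx=3,fy=3,interpolation=cv2.INTER_CUBIC))
E
```

```text
(no output)
```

View pics/crop1.png

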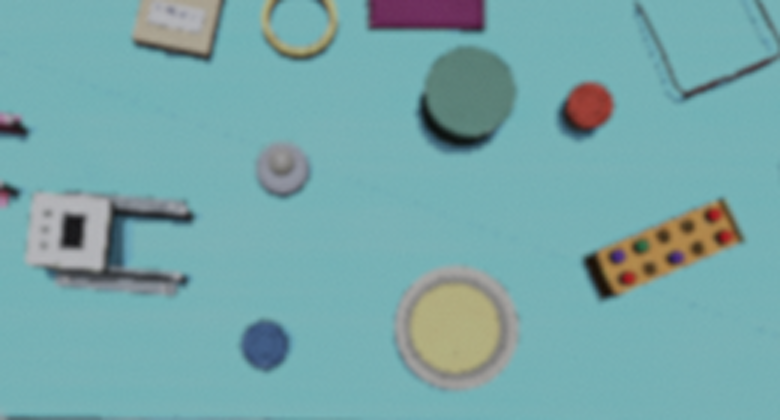

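```bash
python3 - <<'E'
from h import *
C=cam('top')
def q(n,p,z):
    w=toworld(C,np.array(p)/3+[215-1/3,130-1/3],z); print(n,np.round(w[:,:2],4).tolist()); return w
q('tin',[(469,91)],.096);q('bowl',[(456,327)],.031);q('lampknob',[(282,157)],.09);q('lampbody',[(283,170)],.035)
q('pot',[(265,345)],.06);q('sample',[(589,106)],.06);q('tape',[(300,22)],.02)
w=q('rack',[(724,200),(743,240),(611,293),(592,254)],.072);print(w.mean(0),[np.linalg.norm(w[i]-w[i-1]) for i in range(4)])
d=(w[0]+w[1]-w[2]-w[3]);print('dir',np.degrees(np.arctan2(d[1],d[0])))
w=q('head',[(35,192),(113,196),(105,270),(26,264)],.114);print(w.mean(0),[np.linalg.norm(w[i]-w[i-1]) for i in range(4)])
q('walltips',[(190,211),(183,282)],.08)
E
```

```text
tin [[0.6915, -0.1332]]
bowl [[0.4179, -0.1242]]
lampknob [[0.6122, 0.085]]
lampbody [[0.6057, 0.0853]]
pot [[0.394, 0.1029]]
sample [[0.6828, -0.2819]]
tape [[0.7961, 0.0669]]
rack [[0.5687, -0.4345], [0.5217, -0.4548], [0.4582, -0.2994], [0.5035, -0.2785]]
[ 0.51304569 -0.36679683  0.072     ] [np.float64(0.1691011685280201), np.float64(0.051191054594503196), np.float64(0.1678035045980288), np.float64(0.04991642935827439)]
dir -67.55614070389771
head [[0.5648, 0.3663], [0.561, 0.2768], [0.4762, 0.2831], [0.4822, 0.373]]
[0.52104165 0.32480787 0.114     ] [np.float64(0.08284415656389488), np.float64(0.08954016197051375), np.float64(0.0849633560970248), np.float64(0.09011664486228993)]
walltips [[0.5488, 0.1922], [0.4656, 0.1984]]
```

apply_moves --pt "0.529 -0.487 0 -1.064 -1" --pt "0.529 -0.487 0 -1.064 -1" --pt "0.529 -0.487 0 -1.064 -1" --pt "0.529 -0.487 0 -1.064 -1" --pt "0.529 -0.487 0 -1.064 -1" --pt "0.529 -0.487 0 -1.064 -1" --pt "0.529 -0.487 0 -1.064 -1" --pt "0.529 -0.487 0 -1.064 -1" --pt "0.529 -0.487 0 -1.064 -1" --pt "0.529 -0.487 0 -1.064 -1"

```text
time: 1.35
tcp_pos: [0.4699, 0.0852, 0.2562]
orientation: [2.29, 2.151, 0.0]
ft_force: [0.1, -1.1, 0.2]
finger_gap: 0.0854
```

```bash
cat >> h.py <<'E'
def go(xy,yaw,z,obs=None):
    "shift/turn in tool axes from the measured pose to the target"
    o=obs or arm.get_obs(); M=R.from_rotvec(o['orientation']).as_matrix()
    d=M.T@(np.r_[xy,z]-o['tcp_pos']); y=np.arctan2(M[1,0],M[0,0])
    t=-(np.radians(yaw)-y); t=(t+np.pi)%(2*np.pi)-np.pi
    print('t%.2f'%o['time'],'tcp',np.round(o['tcp_pos'],4),'yaw %.2f'%np.degrees(y),'F',np.round(o['ft_force'],1),'gap %.4f'%o['finger_gap'],'SHIFT',np.round(d,4),'turn %.4f'%t)
E
python3 -c "
from h import *
go([.505,.17],86.3,.25)"
```

```text
t1.35 tcp [0.4699 0.0852 0.2562] yaw 86.41 F [ 0.1 -1.1  0.2] gap 0.0854 SHIFT [0.0868 0.0297 0.0061] turn 0.0019
```

apply_moves --pt "0.05 0.03 0 0 -1" --pt "0.085 0.03 0 0 -1" --pt "0.085 0.03 0 0 -1" --pt "0.085 0.03 0 0 -1"

```text
time: 1.85
tcp_pos: [0.5048, 0.1656, 0.256]
orientation: [-2.29, -2.151, 0.001]
ft_force: [1.4, -0.6, 0.2]
finger_gap: 0.0854
```

```bash
python3 - <<'E'
from h import *
o=arm.get_obs(); go([.505,.17],86.3,.25,o); snap('wrist','w1.png'); np.save('w1.npy',np.r_[o['tcp_pos'],o['orientation']])
E
```

```text
t1.85 tcp [0.5048 0.1656 0.256 ] yaw 86.41 F [ 1.4 -0.6  0.2] gap 0.0854 SHIFT [ 0.0044 -0.      0.006 ] turn 0.0019
```

View pics/w1.png

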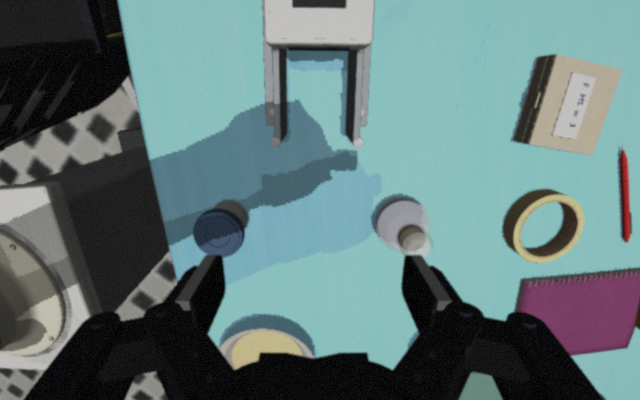

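```bash
python3 - <<'E'
from h import *
v=np.load('w1.npy'); C=cam('wrist',dict(tcp_pos=v[:3],orientation=v[3:]))
for n,p,z in [('innertop',[(275,52),(277,138),(359,52),(358,138)],.08),('innerbot',[(286,60),(287,134),(344,60),(347,134)],0),('headfront z.114',[(264,45),(373,47)],.114),('head back',[(264,12),(375,12)],.114),
 ('lamp base L/R',[(375,226),(430,245)],.02),('lamp knob',[(412,238)],.09),('pot lid',[(219,232)],.06),('tape',[(544,226)],.025)]:
    print(n,np.round(toworld(C,p,z)[:,:2],4).tolist())
# model overlay
for org,yaw in [((.518,.2784),86.3),((.514,.2784),86.3)]:
    a=np.radians(yaw); y=np.array([np.cos(a),np.sin(a)]); x=np.array([y[1],-y[0]])
    f=lambda u,v,z: np.r_[np.array(org)+u*x+v*y,z]
    print(np.round(topix(C,[f(-.034,-.083,.08),f(.034,-.083,.08),f(-.034,-.083,0),f(.034,-.083,0),f(-.034,0,.08),f(.034,0,.08)])).tolist())
E
```

```text
innertop [[0.4785, 0.2838], [0.4732, 0.2094], [0.5513, 0.2793], [0.5487, 0.2047]]
innerbot [[0.4815, 0.285], [0.4757, 0.2033], [0.5459, 0.281], [0.5466, 0.1989]]
headfront z.114 [[0.4741, 0.285], [0.5573, 0.2785]]
head back [[0.4764, 0.308], [0.5591, 0.303]]
lamp base L/R [[0.5759, 0.0872], [0.6461, 0.0563]]
lamp knob [[0.6001, 0.1031]]
pot lid [[0.3966, 0.1086]]
tape [[0.7901, 0.0747]]
[[284.0, 150.0], [356.0, 150.0], [290.0, 139.0], [347.0, 139.0], [282.0, 55.0], [360.0, 56.0]]
[[280.0, 150.0], [352.0, 150.0], [287.0, 139.0], [344.0, 139.0], [277.0, 56.0], [355.0, 56.0]]
```

```bash
python3 - <<'E'
import cv2
im=cv2.imread('pics/w1.png')[0:160,240:400]
cv2.imwrite('pics/w1c.png',cv2.resize(im,None,fx=3.7,fy=3.7,interpolation=cv2.INTER_CUBIC))
E
```

```text
(no output)
```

View pics/w1c.png

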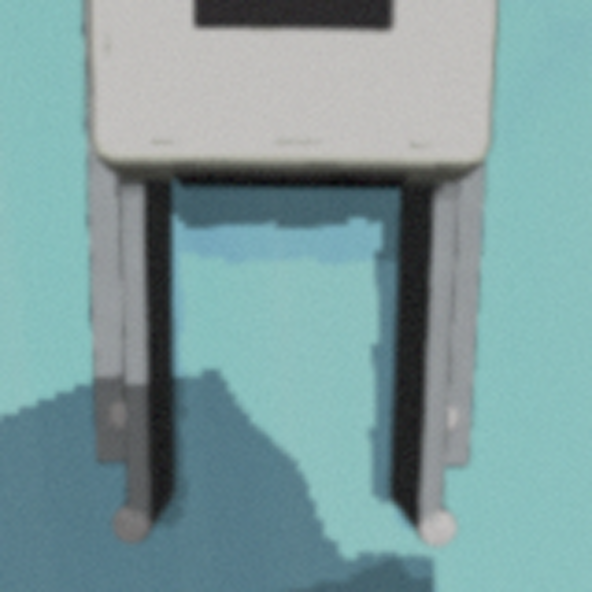

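```bash
python3 - <<'E'
from h import *
v=np.load('w1.npy'); C=cam('wrist',dict(tcp_pos=v[:3],orientation=v[3:]))
for n,p,z in [('innertop',[(279.7,51),(356.2,51),(280.5,132),(352.6,132)],.08),('innerbot',[(286.5,60),(348.6,60),(287,132),(346,132)],0),('posts',[(275.7,141.6),(358.4,142.2)],.081),('headfront',[(265.5,44),(373,44)],.112)]:
    w=toworld(C,p,z)[:,:2]; 
    for i in range(0,len(w),2):
        d=w[i+1]-w[i]; print(n,w[i:i+2].round(4).tolist(),'mid',w[i:i+2].mean(0).round(4),'w %.4f'%np.linalg.norm(d),'ang %.2f'%np.degrees(np.arctan2(d[0],-d[1])) , 'yaw %.2f'%(np.degrees(np.arctan2(d[1],d[0]))+90))
E
```

```text
innertop [[0.4826, 0.2844], [0.5489, 0.2803]] mid [0.5158 0.2823] w 0.0664 ang 86.49 yaw 86.49
innertop [[0.477, 0.2147], [0.5438, 0.2106]] mid [0.5104 0.2126] w 0.0669 ang 86.45 yaw 86.45
innerbot [[0.4821, 0.285], [0.551, 0.2807]] mid [0.5165 0.2828] w 0.0691 ang 86.48 yaw 86.48
innerbot [[0.4759, 0.2056], [0.5455, 0.2013]] mid [0.5107 0.2035] w 0.0697 ang 86.45 yaw 86.45
posts [[0.4718, 0.2063], [0.5489, 0.2009]] mid [0.5104 0.2036] w 0.0772 ang 86.04 yaw 86.04
headfront [[0.4751, 0.286], [0.5577, 0.2809]] mid [0.5164 0.2834] w 0.0827 ang 86.50 yaw 86.50
```

apply_moves --pt "-0.581 0.0655 0 -0.454 -1" --pt "-0.581 0.0655 0 -0.454 -1" --pt "-0.581 0.0655 0 -0.454 -1" --pt "-0.581 0.0655 0 -0.454 -1" --pt "-0.581 0.0655 0 -0.454 -1" --pt "-0.581 0.0655 0 -0.454 -1" --pt "-0.581 0.0655 0 -0.454 -1" --pt "-0.581 0.0655 0 -0.454 -1" --pt "-0.581 0.0655 0 -0.454 -1" --pt "-0.581 0.0655 0 -0.454 -1"

```text
time: 3.15
tcp_pos: [0.5318, -0.4219, 0.256]
orientation: [-1.753, -2.607, 0.0]
ft_force: [0.2, 0.7, 0.4]
finger_gap: 0.0854
```

```bash
python3 - <<'E'
from h import *
o=arm.get_obs(); go([.534,-.418],112.4,.25,o); snap('wrist','w2.png'); np.save('w2.npy',np.r_[o['tcp_pos'],o['orientation']])
E
```

```text
t3.15 tcp [ 0.5318 -0.4219  0.256 ] yaw 112.18 F [0.2 0.7 0.4] gap 0.0854 SHIFT [0.0028 0.0035 0.006 ] turn -0.0038
```

View pics/w2.png

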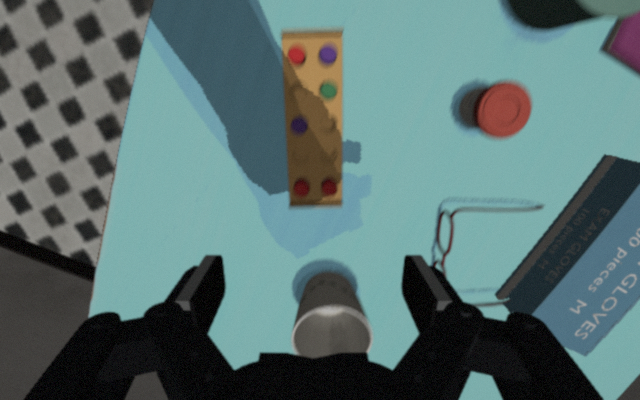

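```bash
python3 - <<'E'
from h import *
v=np.load('w2.npy'); C=cam('wrist',dict(tcp_pos=v[:3],orientation=v[3:]))
w=toworld(C,[(282,31),(343,30),(342.5,206),(289.5,208)],.072)[:,:2]
print(w.round(4).tolist(),w.mean(0).round(4),[round(float(np.linalg.norm(w[i]-w[i-1])),4) for i in range(4)])
d=w[0]+w[1]-w[2]-w[3]; print('yaw',np.degrees(np.arctan2(d[1],d[0])))
e=w[1]+w[2]-w[0]-w[3]; print('yaw2',np.degrees(np.arctan2(e[1],e[0]))+90)
print('caps',toworld(C,[(301,187),(329,187),(297,55),(328,55)],.083)[:,:2].round(4).tolist())
print('mug rim z.09',toworld(C,[(293,335),(370,335),(332,306)],.09)[:,:2].round(4).tolist(),'mug base',toworld(C,[(300,285),(360,285),(330,270)],0)[:,:2].round(4).tolist())
C=cam('top');print('mug top view rim',toworld(C,[(497,182)],.09),toworld(C,[(489,185)],0))
E
```

```text
[[0.4553, -0.3075], [0.5046, -0.2865], [0.5702, -0.4369], [0.5207, -0.4595]] [ 0.5127 -0.3726] [0.1655, 0.0535, 0.1641, 0.0545]
yaw 113.42641600446302
yaw2 113.7993657443588
caps [[0.5226, -0.431], [0.5477, -0.4207], [0.4758, -0.322], [0.5005, -0.3119]]
mug rim z.09 [[0.5776, -0.5951], [0.6588, -0.5624], [0.6027, -0.5418]] mug base [[0.5796, -0.5881], [0.6573, -0.5565], [0.6089, -0.5501]]
mug top view rim [[ 0.61799078 -0.57204239  0.09      ]] [[ 0.62253417 -0.58502456  0.        ]]
```

apply_moves --pt "-0.004 0.003 0.05 -0.018 -1" --pt "-0.004 0.003 0.1 -0.018 -1" --pt "-0.004 0.003 0.14 -0.018 -1" --pt "-0.004 0.003 0.17 -0.018 -1" --pt "-0.004 0.003 0.192 -0.018 -1" --pt "-0.004 0.003 0.192 -0.018 -1" --pt "-0.004 0.003 0.192 -0.018 -1"

```text
time: 4.08
tcp_pos: [0.5379, -0.4213, 0.0658]
orientation: [1.724, 2.624, -0.0]
ft_force: [-0.4, 0.0, 0.6]
finger_gap: 0.0852
```

apply_moves --pt "0 0 0 0 0" --pt "0 0 0 0 0.3" --pt "0 0 0 0 0.6" --pt "0 0 0 0 1" --pt "0 0 0 0 1" --pt "0 0 0 0 1"

```text
time: 4.82
tcp_pos: [0.5384, -0.4211, 0.0661]
orientation: [1.723, 2.624, -0.001]
ft_force: [-2.2, -0.2, 5.9]
finger_gap: 0.0544
```

```bash
python3 - <<'E'
from h import *
o=arm.get_obs(); go([.5358,-.4243],113.2,.064,o); snap('wrist','w3.png')
E
```

```text
t4.83 tcp [ 0.5384 -0.4211  0.0661] yaw 113.43 F [-2.2 -0.2  5.9] gap 0.0544 SHIFT [-0.0019 -0.0037  0.0021] turn 0.0040
```

View pics/w3.png

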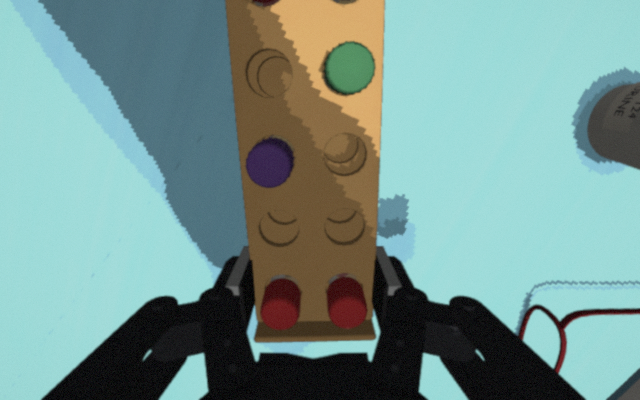

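```bash
python3 - <<'E'
from h import *
o=arm.get_obs(); C=cam('wrist',o); M=R.from_rotvec(o['orientation']).as_matrix()
p=[(255,341),(374,339),(257,322),(373,321),(281,302),(347,302),(229,0),(385,0)]
for z in (.072,):
    w=toworld(C,p,z); print(((w-o['tcp_pos'])@M).round(4).tolist())
E
```

```text
[[-0.0242, -0.0264, -0.0059], [-0.0231, 0.0271, -0.0058], [-0.0135, -0.0248, -0.0059], [-0.013, 0.0259, -0.0059], [-0.0029, -0.0139, -0.0059], [-0.0029, 0.0141, -0.0059], [0.11, -0.027, -0.0062], [0.11, 0.0225, -0.0061]]
```

```bash
cat > plan.py <<'E'
from h import *
OFF=.0595
circ=dict(tin=(.6915,-.1332,.0535),bowl=(.418,-.1242,.074),lamp=(.608,.086,.034),pot=(.395,.106,.0285),sample=(.683,-.282,.0285),tape=(.793,.07,.048))
mouth=np.array([.510,.1986]); RY=86.1
def f(t): t=np.radians(t); return np.array([np.cos(t),np.sin(t)])
def rectd(p,c,t,hx,hy,x0=0):
    d=np.array(p)-c; u=np.array([d@f(t)-x0,d@f(t-90)]); return np.linalg.norm(np.maximum(abs(u)-[hx,hy],0))
def check(W,n=20):
    m={k:(9,) for k in circ}
    for (a,b) in zip(W[:-1],W[1:]):
        for s in np.linspace(0,1,n):
            x,y,t=(1-s)*np.array(a)+s*np.array(b); tcp=np.array([x,y])
            for k,(cx,cy,r) in circ.items():
                d=rectd((cx,cy),tcp,t,.0835,.028,OFF)
                if k!='bowl': d=min(d,rectd((cx,cy),tcp,t,.02,.057))
                m[k]=min(m[k],(round(d-r,4),round(x,3),round(y,3),round(t,1)))
    for k in m: print(k,m[k])
def tcp(c,t): return (*(np.array(c)-OFF*f(t)),t)
E
python3 - <<'E'
from plan import *
o=arm.get_obs(); M=R.from_rotvec(o['orientation']).as_matrix()
y0=np.degrees(np.arctan2(M[1,0],M[0,0]))
W=[(*o['tcp_pos'][:2],y0),tcp((.535,-.27),98),tcp((.563,-.13),92),tcp((.530,.0),88),tcp(mouth-.0985*f(RY),RY)]
check(W); print(np.round(W,4).tolist())
p=o['tcp_pos']
for w in W[1:]:
    d=M.T@np.r_[np.array(w[:2])-p[:2],0]; print(d.round(4),'turn %.4f'%-np.radians(w[2]-y0))
E
```

```text
tin (np.float64(0.0233), np.float64(0.561), np.float64(-0.176), np.float64(91.6))
bowl (np.float64(0.0156), np.float64(0.532), np.float64(-0.073), np.float64(88.4))
lamp (np.float64(0.0128), np.float64(0.53), np.float64(-0.066), np.float64(88.2))
pot (np.float64(0.0353), np.float64(0.499), np.float64(0.041), np.float64(86.1))
sample (np.float64(0.0422), np.float64(0.555), np.float64(-0.256), np.float64(94.8))
tape (np.float64(0.1764), np.float64(0.546), np.float64(-0.121), np.float64(89.9))
[[0.5384, -0.4211, 113.4351], [0.5433, -0.3289, 98.0], [0.5651, -0.1895, 92.0], [0.5279, -0.0595, 88.0], [0.4993, 0.041, 86.1]]
[ 0.0826  0.0411 -0.0002] turn 0.2694
[ 0.2019  0.1166 -0.0004] turn 0.3741
[ 0.336   0.1342 -0.0006] turn 0.4439
[ 0.4395  0.1478 -0.0009] turn 0.4771
```

```bash
python3 - <<'E'
from plan import *
o=arm.get_obs(); M=R.from_rotvec(o['orientation']).as_matrix()
y0=np.degrees(np.arctan2(M[1,0],M[0,0]))
W=[(*o['tcp_pos'][:2],y0),tcp((.537,-.27),99),tcp((.562,-.13),98),tcp((.524,.0),98),tcp((.506,.06),92),tcp(mouth-.0985*f(RY),RY)]
check(W); print(np.round(W,4).tolist())
p=o['tcp_pos']
for w in W[1:]:
    d=M.T@np.r_[np.array(w[:2])-p[:2],0]; print(d.round(4),'turn %.4f'%-np.radians(w[2]-y0))
E
```

```text
tin (np.float64(0.0192), np.float64(0.568), np.float64(-0.182), np.float64(98.0))
bowl (np.float64(0.0154), np.float64(0.555), np.float64(-0.277), np.float64(98.6))
lamp (np.float64(0.0242), np.float64(0.499), np.float64(0.041), np.float64(86.1))
pot (np.float64(0.0353), np.float64(0.499), np.float64(0.041), np.float64(86.1))
sample (np.float64(0.038), np.float64(0.558), np.float64(-0.263), np.float64(98.5))
tape (np.float64(0.1818), np.float64(0.523), np.float64(-0.037), np.float64(95.8))
[[0.5384, -0.4211, 113.4351], [0.5463, -0.3288, 99.0], [0.5703, -0.1889, 98.0], [0.5323, -0.0589, 98.0], [0.5081, 0.0005, 92.0], [0.4993, 0.041, 86.1]]
[ 0.0816  0.0439 -0.0001] turn 0.2519
[ 0.2004  0.1216 -0.0004] turn 0.2694
[ 0.3347  0.1384 -0.0006] turn 0.2694
[ 0.3989  0.1398 -0.0008] turn 0.3741
[ 0.4395  0.1478 -0.0009] turn 0.4771
```

apply_moves --pt "0.016 0.0097 0 0.061 1" --pt "0.037 0.0225 0 0.142 1" --pt "0.058 0.0354 0 0.223 1" --pt "0.0792 0.0483 0 0.304 1" --pt "0.099 0.06 0 0.307 1" --pt "0.12 0.0727 0 0.31 1" --pt "0.142 0.086 0 0.313 1" --pt "0.163 0.0985 0 0.316 1" --pt "0.184 0.111 0 0.319 1" --pt "0.2004 0.1204 0 0.322 1"

```text
time: 6.12
tcp_pos: [0.5698, -0.1889, 0.066]
orientation: [2.119, 2.314, -0.0]
ft_force: [-0.2, -6.0, 6.4]
finger_gap: 0.0541
```

```bash
python3 - <<'E'
from plan import *
o=arm.get_obs(); M=R.from_rotvec(o['orientation']).as_matrix()
go([.5692,-.1893],95,.066,o); snap('top','top1.png'); im=snap('wrist','w4.png')
a=cv2.imread('pics/top1.png')[130:270,215:475]; a=cv2.resize(a,None,fx=2.3,fy=2.3,interpolation=cv2.INTER_CUBIC)
b=cv2.imread('pics/w4.png')[:,100:560]; b=cv2.resize(b,(int(460*.65),260)); 
c=np.zeros((590,600,3),np.uint8); c[:a.shape[0],:a.shape[1]]=a; c[325:325+260,:b.shape[1]]=b; cv2.imwrite('pics/m1.png',c)
y0=np.degrees(np.arctan2(M[1,0],M[0,0]))
W=[(*o['tcp_pos'][:2],y0),tcp((.524,.0),98),tcp((.506,.06),92),tcp(mouth-.0985*f(RY),RY)]
check(W); print(np.round(W,4).tolist())
p=o['tcp_pos']
for w in W[1:]:
    d=M.T@np.r_[np.array(w[:2])-p[:2],0]; print(d.round(4),'turn %.4f'%-np.radians(w[2]-y0))
E
```

```text
t6.12 tcp [ 0.5698 -0.1889  0.066 ] yaw 95.04 F [-0.2 -6.   6.4] gap 0.0541 SHIFT [-0.0004 -0.0006  0.    ] turn 0.0008
tin (np.float64(0.0192), np.float64(0.568), np.float64(-0.182), np.float64(95.2))
bowl (np.float64(0.0227), np.float64(0.536), np.float64(-0.073), np.float64(97.7))
lamp (np.float64(0.0242), np.float64(0.499), np.float64(0.041), np.float64(86.1))
pot (np.float64(0.0353), np.float64(0.499), np.float64(0.041), np.float64(86.1))
sample (np.float64(0.067), np.float64(0.57), np.float64(-0.189), np.float64(95.0))
tape (np.float64(0.1818), np.float64(0.523), np.float64(-0.037), np.float64(95.8))
[[0.5698, -0.1889, 95.0441], [0.5323, -0.0589, 98.0], [0.5081, 0.0005, 92.0], [0.4993, 0.041, 86.1]]
[ 0.1327 -0.0259 -0.0004] turn -0.0516
[ 0.1941 -0.0448 -0.0007] turn 0.0531
[ 0.2351 -0.05   -0.0008] turn 0.1561
```

View pics/m1.png

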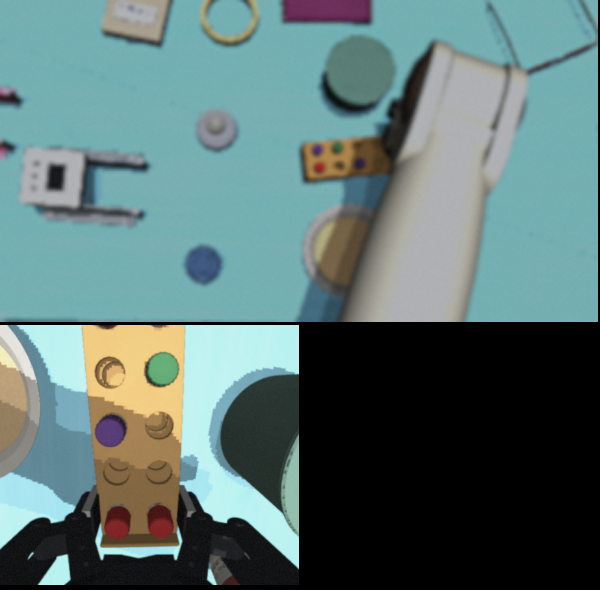

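apply_moves --pt "0.02 -0.004 0 -0.008 1" --pt "0.047 -0.009 0 -0.018 1" --pt "0.075 -0.0147 0 -0.029 1" --pt "0.104 -0.0203 0 -0.04 1" --pt "0.1327 -0.0259 0 -0.0516 1" --pt "0.153 -0.032 0 -0.017 1" --pt "0.174 -0.0385 0 0.018 1" --pt "0.1941 -0.0448 0 0.0531 1" --pt "0.215 -0.0475 0 0.105 1" --pt "0.2351 -0.05 0 0.156 1"

```text
time: 7.48
tcp_pos: [0.4994, 0.041, 0.066]
orientation: [2.295, 2.14, 0.002]
ft_force: [1.1, -7.9, 8.2]
finger_gap: 0.0538
```

```bash
python3 - <<'E'
from plan import *
o=arm.get_obs(); go([.4993,.041],86.1,.066,o); snap('top','top2.png'); im=snap('wrist','w5.png')
a=cv2.imread('pics/top2.png')[170:260,215:355]; a=cv2.resize(a,None,fx=4,fy=4,interpolation=cv2.INTER_CUBIC)
b=cv2.imread('pics/w5.png')[:200,160:500]; c=np.zeros((580,560,3),np.uint8); c[:360]=a; c[370:570,:340]=b; cv2.imwrite('pics/m2.png',c)
E
```

```text
t7.47 tcp [0.4994 0.041  0.066 ] yaw 85.99 F [ 1.1 -7.9  8.2] gap 0.0538 SHIFT [-0.     -0.0001  0.    ] turn -0.0019
```

View pics/m2.png

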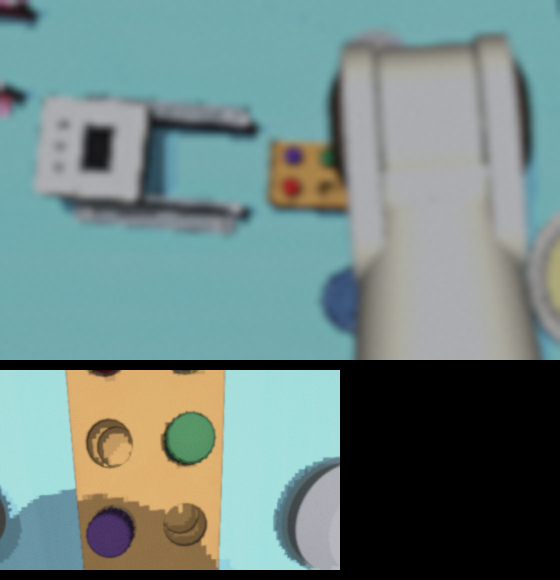

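```bash
python3 - <<'E'
from plan import *
C=cam('top'); w=toworld(C,np.array([(269,142),(268,209)])/4+[215-.375,170-.375],.072); print('top: front',w.round(4).tolist(),w.mean(0)); print('expected',mouth-.015*f(RY))
o=arm.get_obs(); M=R.from_rotvec(o['orientation']).as_matrix(); C=cam('wrist',o)
w=toworld(C,[(160+66,0),(160+225,0),(160+82,195),(160+217,195)],.072); t=(w-o['tcp_pos'])@M; print('wrist tool',t.round(4).tolist())
print('world mids',w[:2].mean(0),w[2:].mean(0)); a=w[:2].mean(0)-w[2:].mean(0); print(np.degrees(np.arctan2(a[1],a[0])))
# mouth expected pix in top
T=cam('top'); g=lambda u,v,z:np.r_[mouth+.0835*f(RY)+u*f(RY-90)+v*f(RY),z]
print(((topix(T,[g(-.034,-.078,.08),g(.034,-.078,.08),g(-.034,-.078,0),g(.034,-.078,0),g(-.04,-.02,.08),g(.04,-.02,.08),g(-.0415,1e-3,.114),g(.0415,1e-3,.114)])-[215,170])*4+1.5).round().tolist())
E
```

```text
top: front [[0.5317, 0.179, 0.072], [0.4725, 0.1786, 0.072]] [0.50209669 0.17879386 0.072     ]
expected [0.50897977 0.18363474]
wrist tool [[0.1099, -0.0283, -0.0059], [0.1099, 0.0223, -0.0058], [0.0447, -0.0272, -0.006], [0.0447, 0.0234, -0.0059]]
world mids [0.50346845 0.15256268 0.072     ] [0.50017102 0.08745727 0.072     ]
87.1005883695143
[[235.0, 204.0], [243.0, 126.0], [246.0, 210.0], [253.0, 137.0], [168.0, 205.0], [178.0, 115.0], [137.0, 202.0], [147.0, 106.0]]
```

apply_moves --pt "0.0 0.0015 0 0.026 1" --pt "0.005 0.0015 0 0.026 1" --pt "0.01 0.0015 0 0.026 1" --pt "0.015 0.0015 0 0.026 1" --pt "0.02 0.0015 0 0.026 1" --pt "0.025 0.0015 0 0.026 1" --pt "0.03 0.0015 0 0.026 1" --pt "0.035 0.0015 0 0.026 1" --pt "0.035 0.0015 0 0.026 1"

```text
time: 8.7
tcp_pos: [0.5034, 0.0758, 0.066]
orientation: [2.321, 2.113, 0.003]
ft_force: [0.5, -3.0, 9.0]
finger_gap: 0.0544
```

```bash
python3 - <<'E'
from plan import *
o=arm.get_obs(); go([.4993,.041],86.1,.066,o); snap('top','top3.png'); im=snap('wrist','w6.png')
a=cv2.imread('pics/top3.png')[175:245,220:330]; a=cv2.resize(a,None,fx=5,fy=5,interpolation=cv2.INTER_CUBIC)
b=cv2.imread('pics/w6.png')[:220,140:520]; c=np.zeros((580,560,3),np.uint8); c[:350,:550]=a; c[355:575,:380]=b; cv2.imwrite('pics/m3.png',c)
E
```

```text
t8.70 tcp [0.5034 0.0758 0.066 ] yaw 84.62 F [ 0.5 -3.   9. ] gap 0.0544 SHIFT [-0.035  -0.0008  0.0001] turn -0.0259
```

View pics/m3.png

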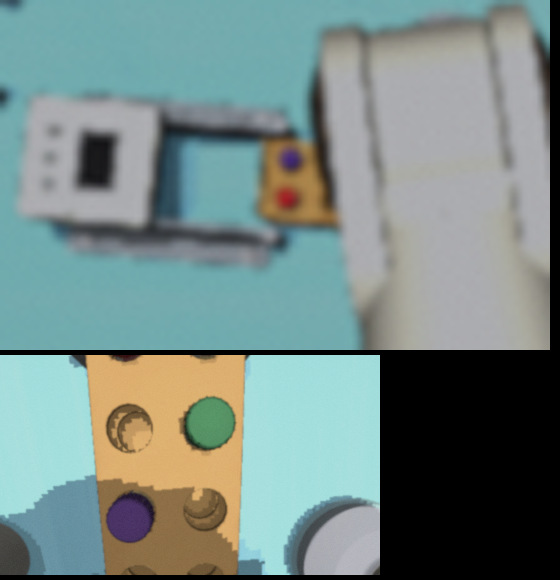

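apply_moves --pt "0.008 0 0 0 1" --pt "0.017 -0.0004 0 0 1" --pt "0.026 -0.0007 0 0 1" --pt "0.036 -0.0009 0 0 1" --pt "0.046 -0.0012 0 0 1" --pt "0.056 -0.0015 0 0 1" --pt "0.066 -0.0017 0 0 1" --pt "0.076 -0.002 0 0 1" --pt "0.085 -0.0022 0 0 1" --pt "0.092 -0.0024 0 0 1"

```text
time: 10.05
tcp_pos: [0.5096, 0.1674, 0.066]
orientation: [2.322, 2.112, 0.002]
ft_force: [0.0, -7.9, 9.5]
finger_gap: 0.0542
```

```bash
python3 - <<'E'
from plan import *
o=arm.get_obs(); go([.510,.1986],86.1,.066,o); im=snap('wrist','w7.png')
E
```

```text
t10.05 tcp [0.5096 0.1674 0.066 ] yaw 84.60 F [ 0.  -7.9  9.5] gap 0.0542 SHIFT [ 0.0311 -0.0025 -0.    ] turn -0.0263
```

View pics/w7.png

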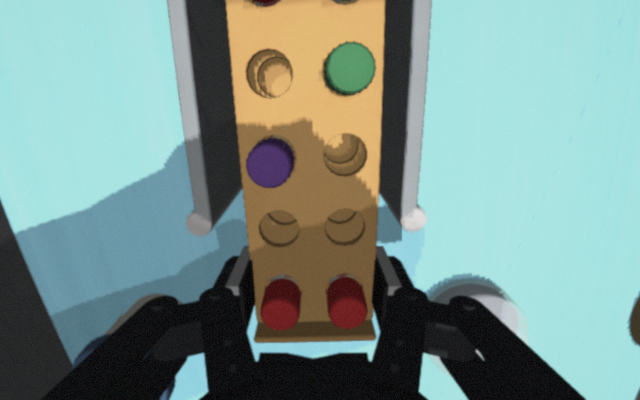

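```bash
python3 - <<'E'
from plan import *
o=arm.get_obs(); M=R.from_rotvec(o['orientation']).as_matrix(); C=cam('wrist',o)
q=lambda p,z:((toworld(C,p,z)-o['tcp_pos'])@M)[:,:2].round(4).tolist()
print('posts',q([(199,224),(413,218)],.081)); print('rear',q([(255,341),(374,339)],.072)); print('world',toworld(C,[(199,224),(413,218)],.081).mean(0))
E
```

```text
posts [[0.0368, -0.0412], [0.039, 0.0349]]
rear [[-0.0242, -0.0266], [-0.0232, 0.0268]]
world [0.50999604 0.20607995 0.081     ]
```

apply_moves --pt "0 0 0 0 0" --pt "0 0 0 0 -0.5" --pt "0 0 0 0 -1" --pt "0 0 0 0 -1" --pt "0 0 0 0 -1" --pt "0 0 0 0 -1"

```text
time: 10.85
tcp_pos: [0.5088, 0.1677, 0.0642]
orientation: [-2.324, -2.113, 0.0]
ft_force: [0.2, 0.8, -1.2]
finger_gap: 0.0854
```

apply_moves --pt "0 0 -0.02 0 -1" --pt "0 0 -0.045 0 -1" --pt "0 0 -0.065 0 -1" --pt "-0.03 0 -0.065 -0.026 -0.5" --pt "-0.06 0 -0.065 -0.026 0.5" --pt "-0.075 0 -0.065 -0.026 1" --pt "-0.075 0 -0.05 -0.026 1" --pt "-0.075 0 -0.025 -0.026 1" --pt "-0.075 0 0.0 -0.026 1" --pt "-0.075 0 0.009 -0.026 1"

```text
time: 12.1
tcp_pos: [0.5006, 0.0936, 0.0529]
orientation: [-2.295, -2.143, 0.004]
ft_force: [-0.1, 0.1, 0.2]
finger_gap: 0.0005
```

```bash
python3 - <<'E'
from plan import *
go([.5097,.2010],86.1,.055)
E
```

```text
t12.10 tcp [0.5006 0.0936 0.0529] yaw 86.09 F [-0.1  0.1  0.2] gap 0.0005 SHIFT [ 0.1078  0.0017 -0.0022] turn -0.0002
```

apply_moves --pt "0.015 0.0015 0 0 1" --pt "0.028 0.0015 0 0 1" --pt "0.036 0.0015 0 0 1" --pt "0.042 0.0015 0 0 1" --pt "0.048 0.0015 0 0 1" --pt "0.055 0.0015 0 0 1" --pt "0.062 0.0015 0 0 1" --pt "0.07 0.0015 0 0 1" --pt "0.077 0.0015 0 0 1" --pt "0.082 0.0015 0 0 1"

```text
time: 13.35
tcp_pos: [0.5089, 0.1752, 0.0554]
orientation: [2.296, 2.144, 0.0]
ft_force: [0.4, -3.4, 3.0]
finger_gap: -0.0
```

apply_moves --pt "0.003 0 0 0 1" --pt "0.006 0 0 0 1" --pt "0.009 0 0 0 1"

```text
time: 13.72
tcp_pos: [0.5095, 0.1837, 0.0553]
orientation: [2.297, 2.143, -0.0]
ft_force: [-0.8, -3.9, 3.5]
finger_gap: 0.0002
```

```bash
python3 - <<'E'
from plan import *
o=arm.get_obs(); go([.5097,.2010],86.1,.055,o); snap('wrist','w8.png')
E
```

```text
t13.72 tcp [0.5095 0.1837 0.0553] yaw 86.03 F [-0.8 -3.9  3.5] gap 0.0002 SHIFT [ 0.0172 -0.001   0.0003] turn -0.0011
```

apply_moves --pt "0.0015 0 0 0 1" --pt "0.003 0 0 0 1"

```text
time: 14.02
tcp_pos: [0.5097, 0.1867, 0.0553]
orientation: [2.297, 2.143, 0.0]
ft_force: [-0.1, -3.9, 3.8]
finger_gap: 0.0003
```

apply_moves --pt "0.001 0 0 0 1" --pt "0.002 0 0 0 1"

```text
time: 14.28
tcp_pos: [0.5097, 0.1873, 0.0553]
orientation: [2.296, 2.141, -0.004]
ft_force: [-1.0, -17.1, 7.1]
finger_gap: -0.0
```

apply_moves --pt "-0.005 0 0 0 1" --pt "-0.02 0 0 0 1" --pt "-0.04 0 0 0 1" --pt "-0.05 0 -0.03 0 1" --pt "-0.05 0 -0.08 0 1" --pt "-0.05 0 -0.13 0 1" --pt "-0.05 0 -0.18 0 1" --pt "-0.05 0 -0.19 0 1" --pt "-0.05 0 -0.19 0 1"

```text
time: 15.4
tcp_pos: [0.5065, 0.1382, 0.2453]
orientation: [2.297, 2.143, 0.001]
ft_force: [0.1, 0.9, -0.4]
finger_gap: -0.0001
```

```bash
python3 - <<'E'
from plan import *
o=arm.get_obs(); go([.5097,.2010],86.1,.055,o); snap('wrist','w9.png'); np.save('w9.npy',np.r_[o['tcp_pos'],o['orientation']])
b=cv2.imread('pics/w9.png')[:240,200:440]; cv2.imwrite('pics/w9c.png',cv2.resize(b,None,fx=2.5,fy=2.5,interpolation=cv2.INTER_CUBIC))
E
```

```text
t15.40 tcp [0.5065 0.1382 0.2453] yaw 86.02 F [ 0.1  0.9 -0.4] gap -0.0001 SHIFT [ 0.0628 -0.0013  0.1903] turn -0.0015
```

View pics/w9c.png

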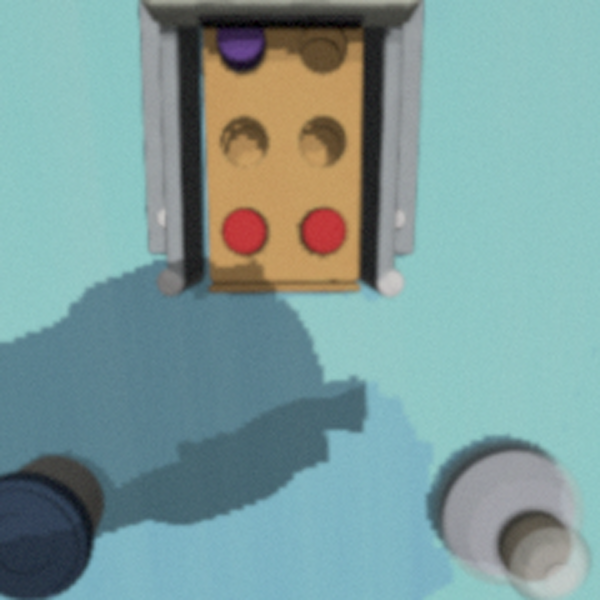

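```bash
python3 - <<'E'
from plan import *
v=np.load('w9.npy'); C=cam('wrist',dict(tcp_pos=v[:3],orientation=v[3:])); P=lambda p,z:toworld(C,np.array(p)/2.5+[200-.3,-.3],z)[:,:2].round(4).tolist()
print('rear',P([(211,291),(359,290)],.072),'posts',P([(170,281),(390,283)],.081))
print(arm.finish_job())
E
```

```text
rear [[0.4843, 0.2018], [0.5379, 0.1985]] posts [[0.4711, 0.2068], [0.548, 0.2008]]
the job is handed in; nothing more can be done
None
```

I slid the rack flat through the tin–bowl gap and the lamp–pot gap, pinching it near its rear end. I steered it into the grey reader's mouth, let go, and pushed its outer end home with the closed fingers. I then backed off, lifted clear and handed the job in at about 15.4 s. The hand-in gives no verdict.

- **Fully home:** The push force rose from 4 to 17 N at the back stop. In the last wrist picture the rack's outer end is about 1 mm from the mouth line (rear edge at y ≈ 0.200, mouth at about 0.199–0.201).
- **Position in the stall:** The rack's middle lies about 1.5 mm off the stall axis and its end is within about 1° of square. The arm is clear, with force readings near zero.
- **Obstacles:** The planned path kept at least about 15 mm from everything that must not be touched. I saw no contact forces beyond sliding friction and the final push.
- **Disagreement:** Before entry, the top camera put the rack's front about 6–7 mm to one side, while the wrist camera said about 3.4 mm. I corrected by 1.5° and 1.5 mm, and it went in without jamming.

I did not look at the tape or the red-lidded pot again after the move. The path stayed well clear of both.

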